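# Set the gel viewer's filter rod to its middle click

### The job

The gel viewer's light filter is pushed all the way in. Pull the filter rod, the one that ends in a round ball, out to its middle click position and let go of it. Leave the other rod, the one that ends in a crossbar, as it is.

Things in the scene. Friction and masses are not known exactly. Their poses are not given: they have to be found in the camera images.
- filter_rod (a joint): How far the filter rod is pulled out, in m: 0 fully in (as at the start), 0.030 middle click, 0.060 fully out. Leaving a click takes 6 to 10 N along the rod; let go within 12 mm of the middle click, it is drawn into it. In the middle click one dark groove of the bare rod shows, 6 mm clear of the collar on the viewer's front; fully out two show, fully in none.
- filter_knob (a point): Centre of the black ball, 32 mm across, at the end of the filter rod (steel, 10 mm thick, its axis 50 mm above the bench). Its -x axis points out of the viewer along the rod, the way it is pulled; z is up. Fully in, the ball's centre is 60 mm in front of the viewer's front face.
- shutter_bar (a point): Centre of the black level crossbar, 56 mm long across its rod, 14 mm thick and high, 50 mm above the bench, at the end of the other rod (shutter). That rod starts anywhere in its 60 mm of travel, has no clicks and stays where it is left. Axes as for the ball.
- viewer: Gel viewer: low white box with a dark window in its top, 180 mm deep (x), 300 mm wide (y), 80 mm high, fixed to the bench. Origin under its centre; its front (-x side) faces the robot, turned by up to 20 degrees. Both rods come level out of the front, 60 mm either side of its middle; either one may be on the left.

How it is judged:
By the outcome, as a careful person would: the job done as asked, in the order asked, and still so for the second after the job is handed in, with the robot touching nothing.
It also fails if it takes over 29 s, if anything falls off the work surface, if the arm or the gripper's body presses on something with over 40 N, if the wrist force passes 120 N, or if a joint passes its speed limit or range.

### The arm

A 6-joint arm with a two-finger parallel gripper is mounted at the origin on the work surface. World frame = base frame: x ahead of the robot, y to its left, z up, the work surface at z = 0. Lengths are in m, angles in rad, forces in N, time in s.
With the tool pointing down it reaches from about 0.35 to 0.975 m from the base axis. Payload 4.9 kg.
Tool frame: the origin (TCP) lies midway between the tips of the shut fingers; the grasp point (between the pads) lies 19 mm behind it; z points along the fingers, y is the line along which they close (so a half turn about z gives the same grasp; the last joint's range is limited). The gripper opens to 85 mm and grips with 20 to 120 N. Pads are 22 mm wide; open, the fingers measure 114 mm over their backs; the gripper's body (76 mm by 85 mm) begins 54 mm behind the grasp point. The pads swing forward as they close: fully open they stand 13 mm farther back than shut.
Start: joints at [1.19, 0.053, 1.613, -0, 1.476, -0.119], TCP at [0.162, 0.604, 0.231] pointing down, gripper open.
Joint ranges: [-3.01, 3.01], [-1.01, 2.22], [0.06, 2.58], [-1.02, 4.17], [0.09, 2.62], [-3.14, 3.14]. Speed limits (rad/s): [2.57, 2.57, 3.14, 3.14, 3.14, 3.14].

### API

Orientations are given as a unit quaternion [w, x, y, z].
In Python, from plant import manip, optics, job_done gives the robot as it stands (manip), with the cameras (optics) and the job as plain functions.
- The arm moves only by the tool shift_gripper, called after "Request:" in YAML: its name, and indented under it one key for each argument. Schema: {"type":"object","properties":{"moves":{"type":"object","properties":{"deltas":{"type":"array","items":{"type":"array","items":{"type":"number"},"minItems":7,"maxItems":7},"minItems":1,"maxItems":5}},"additionalProperties":false,"required":["deltas"]},"only":{"type":"string"},"quiet":{"type":"boolean"},"lines":{"type":"string"}},"required":["moves"],"additionalProperties":false}. moves is an object whose key "deltas" holds a list of rows, 1 to 5 of them, each of 7 numbers: the opening from 0.0 (shut) to 1.0 (fully open), then dx, dy, dz in units of 25 mm, then a rotation vector rx, ry, rz in units of 0.2 rad; each row shifts and turns the commanded pose from where the row before left it, along the tool's axes as they then stand; what a row does not reach is not made up. A row lasts 1/8 s, in which the tool goes at most 0.0625 m and 0.188 rad, less where a joint would pass 70% of its speed; a pose out of reach is approached as far as the arm can. The fingers move at their own pace and stop on an object; the grip force is fixed at half the most. Time passes only in rows, so rows that do not move let the fingers close. The tool returns the time, the measured TCP pose, the force, the opening and the grip force at its end. only (a regular expression) keeps the lines of the reply that match it, lines (a string "A,B") keeps lines A to B, and quiet returns only ok. Input that does not fit is refused with a message, and nothing moves.
- manip.state(): the state, without advancing time (a new reading comes with each control period).
- optics.grab_frame(name): name is "scene" or "top"; returns the picture (400x640x3 uint8, red, green, blue); there is no depth.
- optics.camera_params(name): a dict with "intrinsics" (3x3 intrinsics, pixels), "xyz" and "orientation" of the camera in the world. Camera axes: x right, y down, z forward; pixel columns grow to the right and rows downward; lengths in m; the calibration is good to about 2 mm. A picture is of the moment at which its call begins. camera_params takes no time and is no camera call.
- job_done(): hands the job in; it is judged then, once.
The state is a dict: "time": time; "joint_pos": joint angles; "joint_vel": joint speeds; "joint_efforts": joint torques, N m; "tool_pos": TCP position; "tool_rot": TCP orientation; "contact_force": force on the tool from outside, world axes, zero at the start; "ft_torque": the same for the moment, N m; "gripper_width": opening from 0.0 (shut) to 1.0 (fully open); "grasp_force": force on a finger pad.
Only numpy, scipy, OpenCV 4.12 (cv2) and the standard library are available. Lean on these libraries where they do the work, as an engineer would, in place of code of your own. Each camera call takes 0.05 s, during which the arm holds its last target. There are 200 camera calls.

## Working session

There is one attempt and no reset: what is moved stays moved. The work goes in short steps, Python scripts to look and compute and a tool call to move; the robot and the scene stay as the last step left them, time stands still between calls to the robot, and variables do not carry over. Pictures are saved under pics/ and viewed, at most 10 in all, crops included, and the job is handed in when it is done.

```bash
ls; mkdir -p pics
```

Run:
```python
from plant import manip, optics, job_done
import cv2
for n in("scene","top"):
    cv2.imwrite(f"pics/{n}0.png",optics.grab_frame(n)[:,:,::-1]); print(n,optics.camera_params(n))
print(manip.state())
```

```text
pics
plant.py
scene {'intrinsics': array([[371.64144667,   0.        , 319.35463994],
       [  0.        , 371.64144667, 194.08211969],
       [  0.        ,   0.        ,   1.        ]]), 'xyz': array([ 1.02485603, -0.04156691,  0.57323057]), 'orientation': array([-0.23338576,  0.71705679,  0.62459093, -0.20309313])}
top {'intrinsics': array([[363.48822542,   0.        , 318.92553893],
       [  0.        , 363.48822542, 193.35710061],
       [  0.        ,   0.        ,   1.        ]]), 'xyz': array([0.53166645, 0.03149869, 0.70331091]), 'orientation': array([-0.0625021 ,  0.70946398, -0.6988555 ,  0.06599507])}
{'time': 0.1, 'joint_pos': array([ 1.18999801e+00,  5.33198599e-02,  1.61417198e+00, -3.59800464e-08,
        1.47595419e+00, -1.19023455e-01]), 'joint_vel': array([ 0.00241094, -0.00093796, -0.00378379,  0.00148561, -0.0013584 ,
        0.00122837]), 'joint_efforts': array([-3.34794195e-04, -3.94906712e+01, -3.71361709e+01, -8.81671644e-05,
        3.94283808e-03, -8.54761595e-06]), 'tool_pos': array([0.16155218, 0.60318267, 0.23015881]), 'tool_rot': array([-2.29167952e-04,  1.30513974e-01,  9.91446037e-01, -8.97900607e-04]), 'contact_force': array([ 0.99791368, -1.11255859,  0.02173483]), 'ft_torque': array([0.01905952, 0.01109687, 0.05220318]), 'grasp_force': 0.0, 'gripper_width': 1.0022044282805578}
```

View pics/scene0.png

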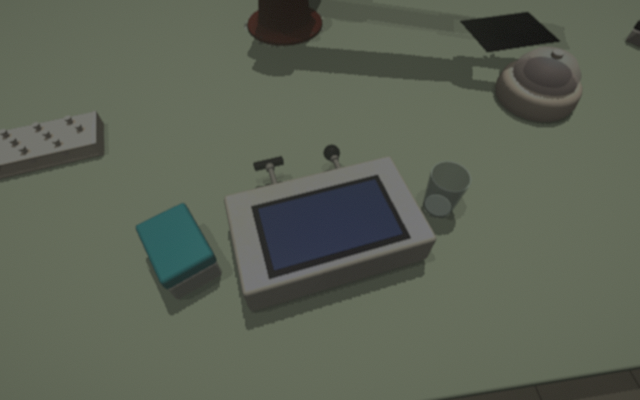

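View pics/top0.png

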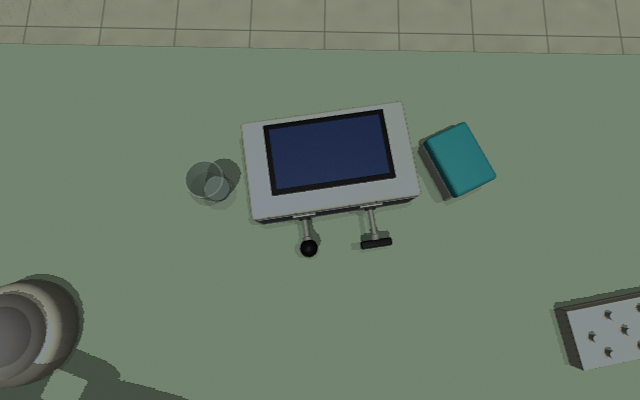

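The scene picture shows the ball at about (332,152) and the crossbar at (268,163). In the top picture they are at (309,248) and (376,242), with the white box at about (330,160). Next I'll measure them.

Create h.py:
```python
import numpy as np,cv2
from plant import manip, optics, job_done
from scipy.spatial.transform import Rotation as R
def ray(n,uv):
    p=optics.camera_params(n); q=p['orientation']
    d=R.from_quat(np.r_[q[1:],q[0]]).as_matrix()@np.linalg.solve(p['intrinsics'],[*uv,1])
    return p['xyz'],d/np.linalg.norm(d)
def plane(n,uv,z):
    o,d=ray(n,uv); return o+d*(z-o[2])/d[2]
def tri(a,b):
    (o,d),(p,e)=ray('scene',a),ray('top',b)
    s=np.linalg.lstsq(np.c_[d,-e],p-o,rcond=None)[0]
    x,y=o+d*s[0],p+e*s[1]; return (x+y)/2,np.linalg.norm(x-y)
def dark(n,img,uv,r=20,th=45):
    m=(img.max(2)<th).astype(np.uint8)
    u,v=uv; w=np.zeros_like(m); w[v-r:v+r,u-r:u+r]=1
    k,l,s,c=cv2.connectedComponentsWithStats(m*w)
    i=1+np.argmax(s[1:,4]); return c[i],s[i],(l==i)
```

Run:
```python
from h import *
S=cv2.imread('pics/scene0.png');T=cv2.imread('pics/top0.png')
for nm,a,b in(("ball",(332,152),(309,248)),("bar",(268,163),(376,242))):
    for th in(35,45,55):
        A=dark('scene',S,a,20,th);B=dark('top',T,b,20,th)
        print(nm,th,A[0],A[1],B[0],B[1],tri(A[0],B[0]))
# white top face
hsv=cv2.cvtColor(T,cv2.COLOR_BGR2HSV)
m=((hsv[...,1]<40)&(hsv[...,2]>120)).astype(np.uint8); m[:90]=0;m[230:]=0;m[:,:230]=0;m[:,430:]=0
c=max(cv2.findContours(m,0,2)[0],key=cv2.contourArea)
P=np.array([plane('top',p[0],.08)[:2] for p in cv2.convexHull(c)],np.float32)
r=cv2.minAreaRect(P);print(r,cv2.boxPoints(r))
# rods
for a,b in(((303,219),(308,238)),((371,209),(375,236))):
    p,q=plane('top',a,.05),plane('top',b,.05);print(p,q,np.degrees(np.arctan2(*(p-q)[1::-1])))
big=cv2.resize(np.hstack([T[195:265,280:400]]),None,fx=6,fy=6,interpolation=cv2.INTER_CUBIC);cv2.imwrite('pics/crop0.png',big)
```

```text
Traceback (most recent call last):
  File "h.py", line 18, in dark
    i=1+np.argmax(s[1:,4]); return c[i],s[i],(l==i)
        ~~~~~~~~~^^^^^^^^^
ValueError: attempt to get argmax of an empty sequence
```

Run:
```python
from h import *
S=cv2.imread('pics/scene0.png');T=cv2.imread('pics/top0.png')
big=cv2.resize(T[195:265,280:400],None,fx=6,fy=6,interpolation=cv2.INTER_CUBIC);cv2.imwrite('pics/crop0.png',big)
for nm,a,b in(("ball",(332,152),(309,248)),("bar",(268,163),(376,242))):
    print(S[a[1]-9:a[1]+10,a[0]].max(1),T[b[1]-12:b[1]+13,b[0]].max(1))
    for th in(60,70):
        A=dark('scene',S,a,20,th);B=dark('top',T,b,20,th-10)
        print(nm,th,A[0],A[1],B[0],B[1],tri(A[0],B[0]))
hsv=cv2.cvtColor(T,cv2.COLOR_BGR2HSV)
m=((hsv[...,1]<40)&(hsv[...,2]>120)).astype(np.uint8); m[:90]=0;m[230:]=0;m[:,:230]=0;m[:,430:]=0
c=max(cv2.findContours(m,0,2)[0],key=cv2.contourArea)
P=np.array([plane('top',p[0],.08)[:2] for p in cv2.convexHull(c)[:,:].tolist()],np.float32)
r=cv2.minAreaRect(P);print(r,cv2.boxPoints(r))
for a,b in(((303,219),(308,238)),((371,209),(375,236))):
    p,q=plane('top',a,.05),plane('top',b,.05);print(p,q,np.degrees(np.arctan2(*(p-q)[1::-1])))
```

```text
[103  82  56  41  41  47  47  43  43  40  43  44  60  74  81  76  64  58
  63] [ 69 102 104 102   0   7   8   9  11  13  22  28  30  31  29  23  13  14
  11   5  16  72 124 122 132]
ball 60 [330.78431373 151.49019608] [324 145  15  16 153] [308.54852321 247.83122363] [300 240  18  17 237] (array([0.55305859, 0.04597389, 0.0516138 ]), np.float64(0.0003023337724630334))
ball 70 [330.98907104 152.19672131] [324 145  16  18 183] [308.50409836 247.79508197] [300 240  18  17 244] (array([0.55320463, 0.04624177, 0.04976126]), np.float64(6.838645812438406e-06))
[110 111 111 107  92  67  46  44  55  72  88  94  92  83  72  67  68  73
  86] [ 71  79  87  96 105 122 120 120 115  98  12  22  24  27  32  33  21  72
 125 121 128 131 131 131 131]
bar 60 [268.04736842 162.86315789] [254 157  29  13 190] [375.74688797 242.76763485] [361 237  31  12 241] (array([ 0.56383282, -0.07355676,  0.05008538]), np.float64(1.9140382285068177e-05))
bar 70 [268.03539823 163.07964602] [254 157  30  14 226] [375.42231076 242.66533865] [360 237  32  12 251] (array([ 0.56400128, -0.07334999,  0.04960015]), np.float64(0.0006006900407379606))
((0.7121267914772034, 0.010148778557777405), (0.25590935349464417, 0.36566606163978577), 1.0082181692123413) [[ 0.5809748   0.19070205]
 [ 0.587409   -0.17490742]
 [ 0.84327877 -0.1704045 ]
 [ 0.83684456  0.19520497]]
[0.60443312 0.05717568 0.05      ] [0.5704995  0.04748104 0.05      ] 15.944333493121235
[ 0.62452012 -0.06577839  0.05      ] [ 0.57584316 -0.07238834  0.05      ] 7.733026658465117
```

View pics/crop0.png

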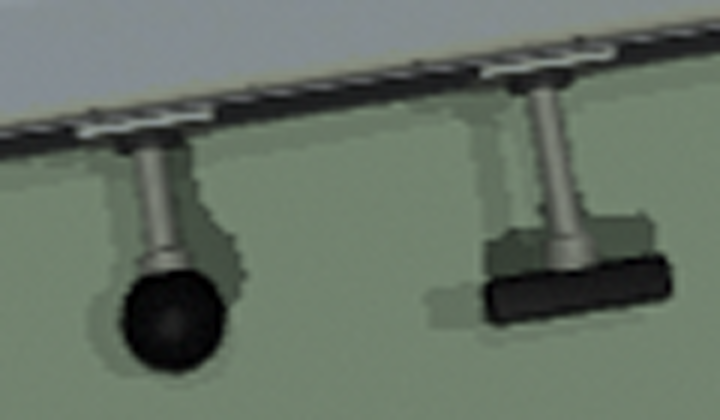

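The crop shows the ball centred at top pixel (308.8,248.3) and its rod meeting the collar at (305,220). The crossbar runs from (361,246) to (391.5,241). I'll take the yaw from several of these features.

Run:
```python
from h import *
f=lambda a,b,z,o:print(np.degrees(np.arctan2(*(plane('top',a,z)-plane('top',b,z))[1::-1]))+o)
c=lambda x,y:(280+x/6-.4,195+y/6-.4)
f(c(150,152),c(173,320),.05,0); f(c(543,90),c(572,238),.05,0); f(c(487,290),c(668,264),.057,-90); f(c(0,128),c(720,22),.08,-90)
T=cv2.imread('pics/top0.png')
w=((T.min(2)>90)&(abs(T[...,0].astype(int)-T[...,1])<22)).astype(np.uint8)
# dark window quad
b=T.astype(int); m=((b.max(2)<110)).astype(np.uint8); m[:100]=0;m[195:]=0;m[:,:255]=0;m[:,405:]=0
q=max(cv2.findContours(m,0,2)[0],key=cv2.contourArea)
P=np.array([plane('top',p[0],.08)[:2] for p in q],np.float32); r=cv2.minAreaRect(P);print(r)
s=manip.state();Rt=R.from_quat(np.r_[s['tool_rot'][1:],s['tool_rot'][0]]).as_matrix();print(Rt.round(3))
```

```text
9.000370336085103
10.422810320062833
8.926187869065942
9.321150415439163
((0.7232239246368408, 0.014260664582252502), (0.13144199550151825, 0.22088828682899475), 9.458415031433105)
[[-0.966  0.259 -0.001]
 [ 0.259  0.966 -0.002]
 [ 0.    -0.002 -1.   ]]
```

Yaw is about 9.4°, with the ball at (0.553, 0.046, 0.050). I'll rotate the tool so it closes across the rod.

Careful with the scale: shifts go in units of 25 mm and turns go in units of 0.2 rad. That gives: -0.142 rad is -0.71.

Request:
shift_gripper:
  moves: {"deltas":[[1, 0, 0, 0, 0, 0, -0.71], [1, 0, 0, 0, 0, 0, -0.71], [1, 0, 0, 0, 0, 0, -0.71], [1, 0, 0, 0, 0, 0, 0]]}

```text
time: 0.6
tool_pos: [0.1617, 0.6034, 0.2307]
tool_rot: [-0.0, -0.081, 0.997, -0.0]
contact_force: [0.0, 0.1, 0.5]
gripper_width: 0.998
grasp_force: 0.0
```

Create d.py:
```python
import sys
from h import *
s=manip.state();q=s['tool_rot'];M=R.from_quat(np.r_[q[1:],q[0]]).as_matrix()
t=np.array(eval(sys.argv[1]));print(s['time'],(M.T@(t-s['tool_pos'])).round(4),'yaw y',np.degrees(np.arctan2(M[1,1],M[0,1])),M[:,2].round(3))
```

```bash
python3 d.py '[0.553,0.046,0.23]'
```

```text
0.6 [-0.296  -0.6134  0.0011] yaw y 99.31230576617463 [-0.    -0.001 -1.   ]
```

To row units: -0.044 m is -1.76, -0.021 m is -0.84.

Request:
shift_gripper:
  moves: {"deltas":[[1, -0.84, -1.76, 0, 0, 0, 0], [1, -0.84, -1.76, 0, 0, 0, 0], [1, -0.84, -1.76, 0, 0, 0, 0], [1, -0.84, -1.76, 0, 0, 0, 0], [1, -0.84, -1.76, 0, 0, 0, 0]]}
  quiet: true

```text
ok
```

Request:
shift_gripper:
  moves: {"deltas":[[1, -0.84, -1.76, 0, 0, 0, 0], [1, -0.84, -1.76, 0, 0, 0, 0], [1, -0.84, -1.76, 0, 0, 0, 0], [1, -0.84, -1.76, 0, 0, 0, 0], [1, -0.84, -1.76, 0, 0, 0, 0]]}

```text
time: 1.85
tool_pos: [0.4415, 0.2025, 0.2312]
tool_rot: [0.0, -0.081, 0.997, 0.0]
contact_force: [0.5, 1.0, -0.0]
gripper_width: 1.001
grasp_force: 0.0
```

```bash
python3 d.py '[0.553,0.046,0.23]'
```

```text
1.85 [-0.0849 -0.1724  0.0012] yaw y 99.24946642218121 [ 0.  0. -1.]
```

To row units: -0.043 m is -1.72, 0.04 m is 1.6.

Request:
shift_gripper:
  moves: {"deltas":[[1, -0.84, -1.72, 0, 0, 0, 0], [1, -0.84, -1.72, 0, 0, 0, 0], [1, -0.84, -1.72, 0, 0, 0, 0], [1, -0.84, -1.72, 0, 0, 0, 0], [1, 0, 0, 1.6, 0, 0, 0]]}
  quiet: true

```text
ok
```

Request:
shift_gripper:
  moves: {"deltas":[[1, 0, 0, 1.2, 0, 0, 0], [1, 0, 0, 0.8, 0, 0, 0], [1, 0, 0, 0, 0, 0, 0]]}

```text
time: 2.85
tool_pos: [0.5506, 0.0481, 0.1394]
tool_rot: [-0.002, -0.082, 0.997, 0.0]
contact_force: [-0.7, -0.4, 0.8]
gripper_width: 1.001
grasp_force: 0.0
```

```bash
python3 d.py '[0.553,0.046,0.031]'
```

```text
2.85 [-0.0024 -0.0026  0.1084] yaw y 99.36070172717196 [-0.004  0.    -1.   ]
```

Request:
shift_gripper:
  moves: {"deltas":[[1, -0.08, -0.12, 1.2, 0, 0, 0], [1, 0, 0, 1.2, 0, 0, 0], [1, 0, 0, 1, 0, 0, 0], [1, 0, 0, 0.92, 0, 0, 0], [1, 0, 0, 0, 0, 0, 0]]}

```text
time: 3.48
tool_pos: [0.5538, 0.0456, 0.0329]
tool_rot: [-0.001, -0.082, 0.997, 0.0]
contact_force: [-0.4, 0.3, 0.6]
gripper_width: 1.004
grasp_force: 0.0
```

```bash
python3 d.py '[0.553,0.046,0.031]'
```

Run:
```python
from h import *
a=optics.grab_frame('top')[150:290,240:420,::-1];b=optics.grab_frame('scene')[90:230,240:420,::-1]
cv2.imwrite('pics/g1.png',cv2.resize(np.hstack([a,b]),(800,311),interpolation=2))
```

```text
3.475 [0.0007 0.0006 0.0019] yaw y 99.39746515054115 [-0.002  0.    -1.   ]
```

View pics/g1.png

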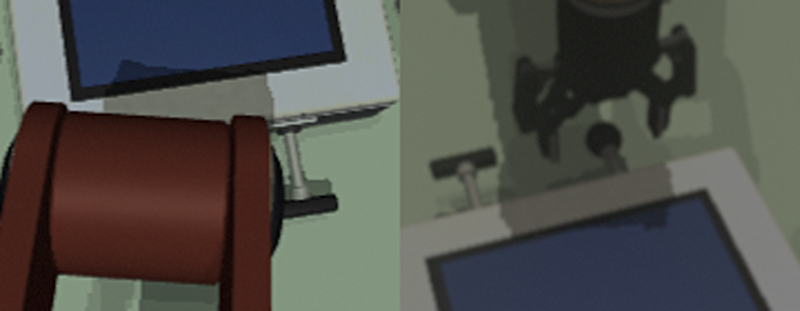

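The arm hides the ball in the top view. In the scene half the ball, at crop (605,138), sits between the open fingers, and the crossbar is clear. Now I'll close.

Request:
shift_gripper:
  moves: {"deltas":[[0.3, 0, 0, 0, 0, 0, 0], [0.3, 0, 0, 0, 0, 0, 0], [0, 0, 0, 0, 0, 0, 0], [0, 0, 0, 0, 0, 0, 0], [0, 0, 0, 0, 0, 0, 0]]}

```text
time: 4.2
tool_pos: [0.5548, 0.0463, 0.0344]
tool_rot: [0.0, -0.082, 0.997, 0.001]
contact_force: [-1.5, 4.4, 5.7]
gripper_width: 0.336
grasp_force: 58.9
```

Request:
shift_gripper:
  moves: {"deltas":[[0, 0, 0, 0, 0, 0, 0], [0, 0, 0, 0, 0, 0, 0]]}

```text
time: 4.45
tool_pos: [0.5547, 0.0463, 0.0344]
tool_rot: [0.0, -0.082, 0.997, 0.001]
contact_force: [-2.1, 4.3, 5.3]
gripper_width: 0.338
grasp_force: 58.9
```

The pads bear slightly above the ball's middle: the width is 28.7 mm and the reaction is upward. I'll re-grip 8 mm lower.

Request:
shift_gripper:
  moves: {"deltas":[[0.6, 0, 0, 0, 0, 0, 0], [0.6, 0, 0, 0, 0, 0, 0], [0.6, 0, 0, 0, 0, 0, 0], [0.6, 0.04, 0, 0.36, 0, 0, 0], [0.6, 0, 0, 0, 0, 0, 0]]}

```text
time: 5.08
tool_pos: [0.5522, 0.0451, 0.0229]
tool_rot: [-0.001, -0.082, 0.997, 0.0]
contact_force: [-0.8, 0.5, 0.4]
gripper_width: 0.603
grasp_force: 0.0
```

Request:
shift_gripper:
  moves: {"deltas":[[0, 0, 0, 0, 0, 0, 0], [0, 0, 0, 0, 0, 0, 0], [0, 0, 0, 0, 0, 0, 0], [0, 0, 0, 0, 0, 0, 0], [0, 0, 0, 0, 0, 0, 0]]}

```text
time: 5.7
tool_pos: [0.553, 0.046, 0.0244]
tool_rot: [-0.0, -0.082, 0.997, 0.001]
contact_force: [-2.8, 4.8, 2.2]
gripper_width: 0.344
grasp_force: 59.0
```

To row units: 0.004 m is 0.16.

Request:
shift_gripper:
  moves: {"deltas":[[0, 0.16, 0, 0, 0, 0, 0], [0, 0.16, 0, 0, 0, 0, 0], [0, 0.16, 0, 0, 0, 0, 0], [0, 0.16, 0, 0, 0, 0, 0], [0, 0, 0, 0, 0, 0, 0]]}

```text
time: 6.32
tool_pos: [0.5376, 0.0434, 0.0244]
tool_rot: [0.0, -0.082, 0.997, 0.001]
contact_force: [-1.4, 4.2, 1.6]
gripper_width: 0.342
grasp_force: 59.9
```

Request:
shift_gripper:
  moves: {"deltas":[[0, 0.16, 0, 0, 0, 0, 0], [0, 0.16, 0, 0, 0, 0, 0], [0, 0.12, 0, 0, 0, 0, 0], [0, 0.12, 0, 0, 0, 0, 0], [0, 0, 0, 0, 0, 0, 0]]}

```text
time: 6.95
tool_pos: [0.5234, 0.041, 0.0244]
tool_rot: [-0.0, -0.082, 0.997, 0.001]
contact_force: [-1.1, 4.3, 1.1]
gripper_width: 0.344
grasp_force: 60.0
```

```bash
python3 d.py '[.553-.030*.9866,.046-.030*.1633,.0244]'
```

```text
6.95 [-0.      0.0001 -0.    ] yaw y 99.40375914458336 [-0.     0.001 -1.   ]
```

Run:
```python
from h import *
b=optics.grab_frame('scene')[90:190,240:400,::-1]
cv2.imwrite('pics/g2.png',cv2.resize(b,(800,500),interpolation=2))
```

```text
(no output)
```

View pics/g2.png

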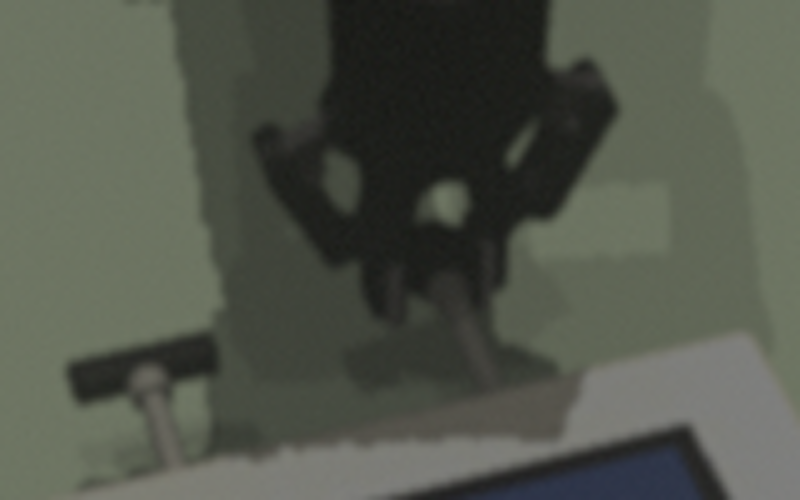

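The ball, at crop (435,265), moved out with the gripper, and the rod now shows to about (490,385). The crossbar is untouched at (145,365). I'll release, rise and back away.

Request:
shift_gripper:
  moves: {"deltas":[[0.5, 0, 0, 0, 0, 0, 0], [0.8, 0, 0, 0, 0, 0, 0], [0.8, 0, 0, 0, 0, 0, 0], [0.8, 0, 0, 0, 0, 0, 0], [0.8, 0, 0, 0, 0, 0, 0]]}

```text
time: 7.62
tool_pos: [0.5238, 0.0402, 0.0243]
tool_rot: [0.0, -0.082, 0.997, -0.0]
contact_force: [0.1, -0.1, 0.1]
gripper_width: 0.798
grasp_force: 0.0
```

Request:
shift_gripper:
  moves: {"deltas":[[0.8, 0, 0, -0.8, 0, 0, 0], [0.8, 0, 0, -1.6, 0, 0, 0], [0.8, 0, 0, -2, 0, 0, 0], [0.8, 0, 0, -2, 0, 0, 0], [0.8, 0, 0, -1.2, 0, 0, 0]]}

```text
time: 8.25
tool_pos: [0.5247, 0.0402, 0.2177]
tool_rot: [0.002, -0.082, 0.997, -0.0]
contact_force: [0.5, -0.4, -0.2]
gripper_width: 0.802
grasp_force: 0.0
```

Request:
shift_gripper:
  moves: {"deltas":[[0.8, 0, 2, 0, 0, 0, 0], [0.8, 0, 2.4, 0, 0, 0, 0], [0.8, 0, 2.4, 0, 0, 0, 0], [0.8, 0, 2.4, 0, 0, 0, 0], [0.8, 0, 0, 0, 0, 0, 0]]}

```text
time: 8.88
tool_pos: [0.4849, 0.2705, 0.2142]
tool_rot: [-0.0, -0.085, 0.996, 0.0]
contact_force: [0.4, 0.3, -0.3]
gripper_width: 0.8
grasp_force: 0.0
```

Run:
```python
from h import *
S=optics.grab_frame('scene')[:,:,::-1].copy();T=optics.grab_frame('top')[:,:,::-1].copy()
cv2.imwrite('pics/s3.png',S);cv2.imwrite('pics/t3.png',T)
a=T[195:285,280:400];cv2.imwrite('pics/g3.png',cv2.resize(a,(720,540),interpolation=2))
```

```text
(no output)
```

View pics/g3.png

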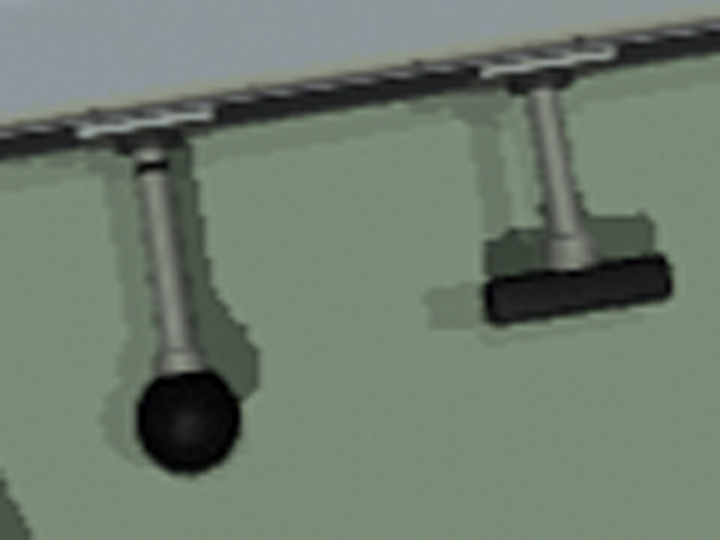

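The crop shows one dark groove clear of the collar at (152,167) and the ball now at (188,420). The crossbar is where it was, at (578,290). I'll hand it in.

```bash
python3 -c "
from plant import manip, optics, job_done
print(job_done())"
```

```text
the job is handed in; nothing more can be done
None
```

The filter rod is out at its middle click (one groove showing) and released, the crossbar rod hasn't moved, the arm is clear, and the job was handed in at about 9 s; no verdict came back.

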